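Free the stuck check cell and set it in the photometer

TASK

The orange-capped glass cell is jammed in its bay of the warming block: push it out from behind with the rod of the red pusher, through the hole in the back of that bay, until it stands against the black stop, then draw the rod right out of the block and leave the pusher standing on the bench. Take the cell off the landing, stand it on the white pad and let go to change your grip, then take it again and lower it into the photometer's seat, standing square with its clear faces towards lamp and detector (frosted faces to the open sides). Keep the cell upright, set it down without dropping it, leave the blue-capped cell in its bay and do not disturb the jar, the beaker or the tip box.

Things in the scene. Friction and masses are not known exactly. Their poses are not given: they have to be found in the camera images.
- block: White warming block on an aluminium base plate, fixed, 120 (x) x 150 (y) x 92 mm high. Origin: centre of its underside, on the bench. Cells come out along +x. Cells stand on the base plate (z = 12 mm). Two bays, centre lines at y = +35 and -35 mm, from the 8 mm back wall (outer face x = -60) to the open front (x = -22), under a cover (z = 84 to 92) with a 22 mm square window over each cap.
- hole_l (a point): Centre of the 16 mm square access hole in the outer face of the back wall, bay at y = +35 mm (block's x = -60, z = 26). Axes as the block's; push along +x. Sprung rubber cheeks squeeze the cell's sides in the bay: it takes some 5 to 10 N to push; it is free after about 21 mm, then slides on between low rails (8 mm high, 28 mm apart).
- hole_r (a point): The same for the bay at y = -35 mm.
- land_l (a point): Base plate top where a cell from the bay at y = +35 stands against the black stop (its centre at the block's x = 36, z = 12 mm). Stop: 18 mm high, 7 thick, inner face 12.7 mm ahead. Steel plates (22 mm long, 62 high, 14.7 mm to either side in y) cover the frosted faces: here grip the cell front and back, along x, above the stop. 45 mm are free between cell and block front.
- land_r (a point): The same for the bay at y = -35 mm.
- cell: The stuck cell: 25 x 25 mm square, 58 mm tall amber glass with a round orange cap (20 mm diameter, 12 high), 50 to 100 g. Origin: centre of its underside, z up. Clear faces look along +x and -x, frosted white faces along +y and -y. It starts in either bay, axes parallel to the block's, centre at the block's x = -37.5 mm: its back 2 mm from the back wall, its front 3 mm inside.
- spare: Same cell in green glass with a blue cap, in the other bay; origin and axes as for the cell. To be left there.
- pusher: Push-out tool, loose, standing on the bench: dark foot 70 (x) x 46 (y) x 8 mm, red upright handle 36 (x) x 22 (y) mm from z = 8 to 64, steel rod 8 mm thick along +x, axis at z = 26 mm (the height of the holes when it stands on the bench), tip at x = 150; 200 to 310 g. Origin: centre of the foot's underside. Grip the handle across its 22 mm (y).
- pusher_tip (a point): Centre of the free end of the pusher's rod (axes as the pusher's).
- pad: White square pad fixed on the bench, 70 x 70 mm, 4 mm thick. Origin: centre of its underside; its top is at z = 4 mm.
- photometer: Open photometer fixed on the bench. Origin: on the bench under the seat's centre. The light path runs along its x: blue lamp tower on the -x side and grey detector tower on the +x side, each 46 (x) x 22 (y) mm, up to z = 76, inner faces 14 mm from the seat's centre, so that fingers only have room on the +y and -y sides. Plinth 130 x 90 x 16 mm; a console 28 mm high with a dark screen lies at y = -46 to -108.
- seat (a point): Centre of the seat floor of the photometer (z = 16 mm above the bench), axes as the photometer's. The seat is 28 x 28 mm: towers on +-x, low bars (8 mm high, 4 mm thick) on +-y. A cell of 25 mm stands in it with 1.5 mm play on every side.
- jar: Bystander: amber glass jar, 50 mm diameter, 85 mm tall. Origin: centre of its underside.
- beaker: Bystander: red plastic beaker, 50 mm diameter, 70 mm tall. Origin: centre of its underside.
- tipbox: Bystander: blue box 45 x 70 x 45 mm. Origin: centre of its underside.

How it is judged:
By the outcome, as a careful person would: the job done as asked, in the order asked, and still so for the second after the job is handed in, with the robot touching nothing.
It also fails if it takes over 72 s, if anything falls off the work surface, if the arm or the gripper's body presses on something with over 40 N, if the wrist force passes 120 N, or if a joint passes its speed limit or range.

ROBOT

A 6-joint arm with a two-finger parallel gripper is mounted at the origin on the work surface. World frame = base frame: x ahead of the robot, y to its left, z up, the work surface at z = 0. Lengths are in m, angles in rad, forces in N, time in s.
With the tool pointing down it reaches from about 0.375 to 0.9 m from the base axis. Payload 3.1 kg.
Tool frame: the origin (TCP) lies at the very end of the fingers, on their centre line; the grasp point (between the pads) lies robot.grasp_offset behind it (robot.grasp_offset is the distance from the TCP to the grasp point, in m); x points along the fingers, y is the direction in which the jaws open and shut, and the axes are right-handed (so a half turn about x gives the same grasp; the last joint's range is limited). The gripper opens to 87 mm and grips with 3 to 60 N. Pads are 19 mm wide; open, the fingers measure 117 mm over their backs; the gripper's body (75 mm by 190 mm) begins 51 mm behind the grasp point.
Start: joints at [0.994, 0.527, 1.433, -0, 1.181, -0.178], TCP at [0.243, 0.576, 0.223] pointing down, gripper open.
Joint ranges: [-3.08, 3.08], [-0.75, 2.2], [0.22, 2.44], [-1.43, 4.57], [0, 2.65], [-2.85, 2.85]. Speed limits (rad/s): [2.79, 2.79, 3.14, 3.14, 3.14, 3.14].

INTERFACE

Orientations are given as a unit quaternion [w, x, y, z].
In Python, from station import robot, effector, kinematics, monitor, eyes gives the robot as it stands. The module is installed in compiled form; this text tells all that it offers. Calls block until the motion is done:
- robot.movep(position, orientation): joint-space move of the TCP to a pose.
- robot.line_to(position, max_speed=0.15, frame=None, guard=None): straight line of the TCP; frame=None keeps the orientation; max_speed is the mean speed in m/s. With guard (N) it stops when the force on the tool has changed by that much, and returns True; else False.
- robot.move_joints(angles): joint-space move.
- effector.move_gripper(opening): finger opening in m; the grip force is fixed at half the most; returns when the fingers have stopped.
- robot.hold(seconds).
- kinematics.inverse_kinematics(position, orientation): joint angles nearest the present ones, or None.
- monitor.state(): the state.
- eyes.capture(name): name is "scene" or "top" or "wrist"; returns the picture (480x640x3 uint8, blue, green, red); there is no depth.
- eyes.camera_params(name): a dict with "intrinsics" (3x3 intrinsics, pixels), "origin" and "rotation" of the camera in the world; the wrist camera has in their place "T_tool_cam" (4x4, takes a point from camera to tool coordinates, whose origin is the TCP and whose axes are the tool frame's). Camera axes: x right, y up, looking along -z (the intrinsics and any distortion apply to the point x, -y, -z); pixel columns grow to the right and rows downward; lengths in m; the calibration is good to about 2 mm. A picture is of the moment at which its call begins: read the wrist's pose just before it. camera_params takes no time and is no camera call.
A pose or a line that the arm cannot do raises robot.Unreachable and nothing moves.
- robot.finish_job(): hands the job in, once; it reports no verdict.
The state is a dict: "time": time; "q": joint angles; "joint_velocities": joint speeds; "effort": joint torques, N m; "position": TCP position; "tcp_rot": TCP orientation; "contact_force": force on the tool from outside, world axes, zero at the start; "torque": the same for the moment, N m; "finger_gap": finger opening in m.
Only numpy, scipy, OpenCV 4.12 (cv2) and the standard library are available. Lean on these libraries where they do the work, as an engineer would, in place of code of your own. Each camera call takes 0.05 s, during which the arm holds its last target. There are 200 camera calls.

## Working session

There is one attempt and no reset: what is moved stays moved. The work goes in short steps, each a Python script; the robot and the scene stay as the last script left them, time stands still between calls to the robot, and variables do not carry over. Pictures are saved under pics/ and viewed, about 8 in all and at most 12, crops included, and the job is handed in when it is done.

```bash
mkdir -p pics; python3 - <<'E'
from station import robot, effector, kinematics, monitor, eyes
import cv2,numpy as np,pickle
d={}
for n in ["scene","top","wrist"]:
    s=monitor.state(); im=eyes.capture(n); cv2.imwrite(f"pics/{n}0.png",im); p=eyes.camera_params(n); print(n,p)
print(s, robot.grasp_offset)
E
```

```text
scene {'intrinsics': array([[435.62300393,   0.        , 321.51834005],
       [  0.        , 435.62300393, 240.37237612],
       [  0.        ,   0.        ,   1.        ]]), 'origin': array([ 0.89762105, -0.39667869,  0.60487387]), 'rotation': array([0.86512612, 0.36708923, 0.13564299, 0.31369297])}
top {'intrinsics': array([[489.53804391,   0.        , 318.84656116],
       [  0.        , 489.53804391, 236.04925889],
       [  0.        ,   0.        ,   1.        ]]), 'origin': array([0.50509652, 0.05228035, 1.04131122]), 'rotation': array([ 0.71368103,  0.00667741, -0.02401589, -0.70002717])}
wrist {'intrinsics': array([[344.28199133,   0.        , 325.91922903],
       [  0.        , 344.28199133, 240.23208686],
       [  0.        ,   0.        ,   1.        ]]), 'T_tool_cam': array([[-4.47097921e-06,  2.90584711e-01, -9.56849270e-01,
        -1.63113026e-01],
       [ 9.99999860e-01, -5.04859594e-04, -1.57992970e-04,
         5.83327892e-04],
       [-5.28984876e-04, -9.56849137e-01, -2.90584668e-01,
        -8.02848827e-02],
       [ 0.00000000e+00,  0.00000000e+00,  0.00000000e+00,
         1.00000000e+00]])}
{'time': 0.1, 'q': array([ 9.93510048e-01,  5.28372325e-01,  1.43375590e+00, -2.58123511e-05,
        1.18139971e+00, -1.78539148e-01]), 'joint_velocities': array([-0.00015531, -0.00169368, -0.00316724,  0.00139061, -0.00108176,
        0.00100645]), 'effort': array([ 9.72477847e-05, -4.40983415e+01, -1.77150017e+01,  6.34853239e-02,
        5.33653074e-02, -4.05621768e-05]), 'position': array([0.2423065 , 0.57541273, 0.22167584]), 'tcp_rot': array([ 0.69285533,  0.13940375,  0.69334457, -0.14068186]), 'contact_force': array([-0.27483089, -0.21293024, -0.4462081 ]), 'torque': array([ 0.03788832, -0.01318097, -0.01734507]), 'finger_gap': 0.08690154394890963} 0.0187
```

View pics/top0.png

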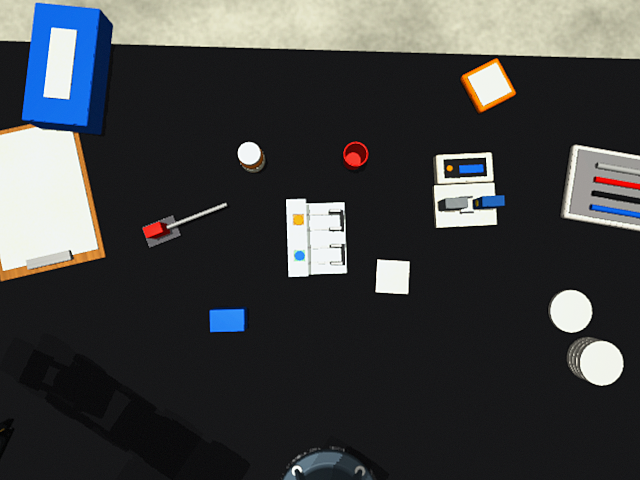

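View pics/scene0.png

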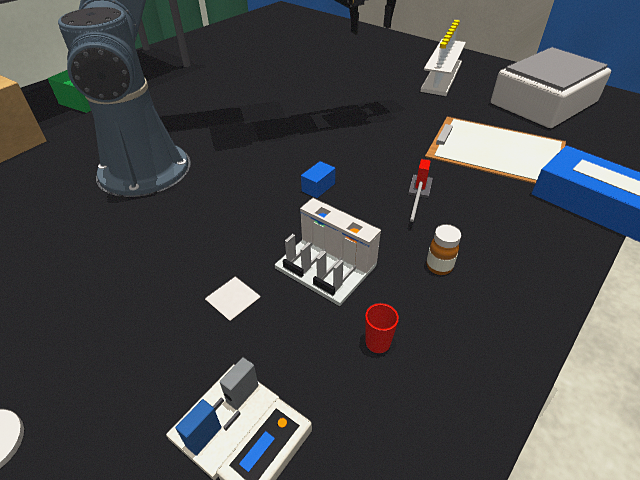

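Top view: block at about (316,238) with its front to image right. The orange cap (298,219) is in the y=+35 bay and the blue cap is at (300,256). Pusher (155,230), tip (226,205). Pad (393,276). Photometer seat around (473,202), lamp to the right. Jar (250,155), beaker (355,155), tip box (228,320).

```bash
cat > h.py <<'E'
import cv2,numpy as np
from scipy.spatial.transform import Rotation as R
def q2r(q): return R.from_quat(np.roll(q,-1)).as_matrix()
def cam(eyes,n,st=None):
    p=eyes.camera_params(n)
    if n=="wrist":
        T=np.eye(4);T[:3,:3]=q2r(st["tcp_rot"]);T[:3,3]=st["position"];T=T@p["T_tool_cam"]
        return p["intrinsics"],T[:3,3],T[:3,:3]
    return p["intrinsics"],p["origin"],q2r(p["rotation"])
def ray(c,uv,z):
    K,o,M=c; uv=np.atleast_2d(uv).astype(float)
    d=np.c_[(uv[:,0]-K[0,2])/K[0,0],-(uv[:,1]-K[1,2])/K[1,1],-np.ones(len(uv))]@M.T
    return o+d*((z-o[2])/d[:,2])[:,None]
def proj(c,P):
    K,o,M=c; q=(np.atleast_2d(P)-o)@M
    return np.c_[K[0,2]+K[0,0]*q[:,0]/-q[:,2],K[1,2]-K[1,1]*q[:,1]/-q[:,2]]
def blob(m,near=None):
    cs,_=cv2.findContours(m.astype(np.uint8),cv2.RETR_EXTERNAL,cv2.CHAIN_APPROX_NONE)
    return sorted(cs,key=cv2.contourArea,reverse=True)
def down(yaw):  # tool x down, tool y (jaw) at yaw in the world
    y=np.array([np.cos(yaw),np.sin(yaw),0]);x=np.array([0,0,-1.]);
    return np.roll(R.from_matrix(np.c_[x,y,np.cross(x,y)]).as_quat(),1)
E
python3 - <<'E'
import cv2,numpy as np
from h import *
from station import eyes
im=cv2.imread("pics/top0.png");c=cam(eyes,"top")
g=im.astype(int);b,gr,r=g[...,0],g[...,1],g[...,2]
def show(nm,m,roi,z,k=1):
    mm=np.zeros(m.shape,bool);x0,y0,x1,y1=roi;mm[y0:y1,x0:x1]=m[y0:y1,x0:x1]
    for q in blob(mm)[:k]:
        rc=cv2.minAreaRect(q);P=ray(c,cv2.boxPoints(rc),z);ct=ray(c,[rc[0]],z)[0]
        e=P[1]-P[0];f=P[2]-P[1]
        print(nm,np.round(rc[0],1),"ctr",ct[:2].round(4),"sides",np.linalg.norm(e).round(4),np.linalg.norm(f).round(4),"yaw",np.degrees([np.arctan2(e[1],e[0]),np.arctan2(f[1],f[0])]).round(1))
red=(r>120)&(gr<70)&(b<70)
show("handle",red,(130,200,200,250),.064)
show("rod",(abs(r-b)<25)&(r>110),(170,190,240,235),.03)
show("foot",(r>50),(130,205,200,255),.008)
show("pad",(r>150)&(gr>150),(365,250,420,305),.004)
w=(r>150)&(gr>150)&(b>150)
show("block",w,(270,185,360,290),.012)
show("photom",w,(425,140,510,235),.016,2)
show("jar",(r>150)&(b>150),(230,130,270,180),.085)
show("beaker",red,(335,135,375,175),.07)
show("tip",(b>150)&(r<120),(200,300,255,340),.045)
show("orange",(r>180)&(b<80)&(gr>90),(285,205,310,232),.082)
show("blue",(b>150)&(r<120),(285,240,310,265),.082)
a=cv2.resize(im[190:285,140:355],None,fx=3.5,fy=3.5,interpolation=cv2.INTER_CUBIC)
d=cv2.resize(im[145:235,425:515],None,fx=2.6,fy=2.6,interpolation=cv2.INTER_CUBIC)
out=np.zeros((600,800,3),np.uint8);out[:a.shape[0],:a.shape[1]]=a;out[350:350+d.shape[0],:d.shape[1]]=d;
e=cv2.resize(cv2.imread("pics/wrist0.png"),(320,240));out[350:590,300:620]=e
cv2.imwrite("pics/crop.png",out)
E
```

```text
handle [152.6 229.6] ctr [0.5541 0.3587] sides 0.0367 0.0222 yaw [ -68.  -157.8]
rod [196.7 211.9] ctr [0.594  0.2805] sides 0.1237 0.0202 yaw [ -68.  -158.1]
foot [172.6 226.3] ctr [0.5647 0.3348] sides 0.1239 0.0475 yaw [ -67.2 -157.2]
pad [392.2 276.3] ctr [ 0.468  -0.1301] sides 0.0703 0.0704 yaw [ -2.2 -91.9]
block [316.2 236.9] ctr [0.5483 0.033 ] sides 0.1244 0.1636 yaw [ -87.  -177.3]
photom [465.  204.6] ctr [ 0.6227 -0.2809] sides 0.1308 0.0904 yaw [ -85.9 -176.9]
photom [464.1 167.5] ctr [ 0.7018 -0.2786] sides 0.12 0.0621 yaw [ -85.9 -177.1]
jar [249. 153.] ctr [0.7073 0.1694] sides 0.0431 0.0436 yaw [ -88.6 -178.6]
beaker [355.5 153.5] ctr [ 0.7146 -0.0415] sides 0.0487 0.0483 yaw [ -43.6 -134.1]
tip [226.5 320. ] ctr [0.3758 0.211 ] sides 0.0702 0.044 yaw [ -89.1 -178.5]
orange [298.5 219.5] ctr [0.5787 0.0697] sides 0.0177 0.0177 yaw [ -88.8 -178.8]
blue [299.5 255.5] ctr [0.5082 0.0663] sides 0.0176 0.0176 yaw [ -88.9 -178.8]
```

View pics/crop.png

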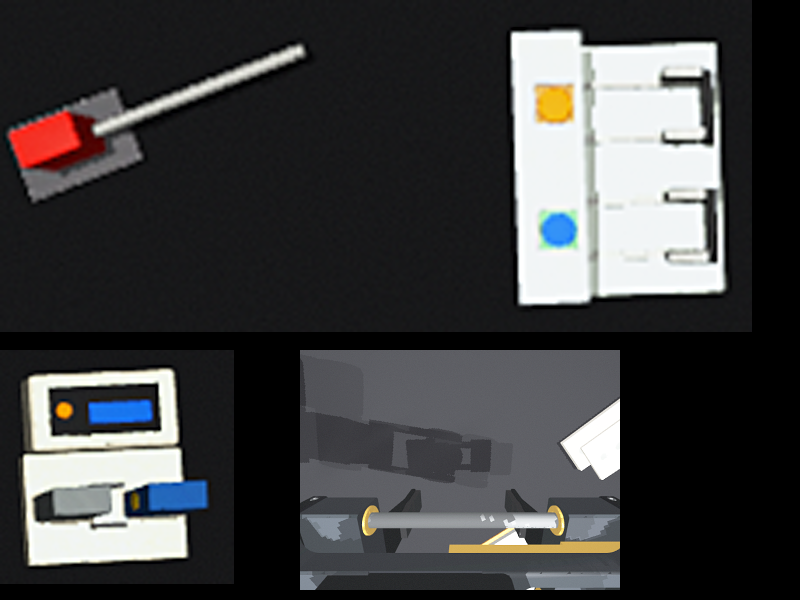

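Crop: the measured sizes match the spec (handle 36.7x22.2, plinth 131x90, pad 70x70). Cap spacing is 70.6 mm against 70. The yaws are block x about -87.2°, pusher about -68°, and photometer x about 93.6°. Next I grasp the pusher.

```bash
python3 - <<'E'
from station import robot, effector, kinematics, monitor, eyes
from h import *
rad=np.radians
for nm,p,ys in [("push",[.554,.359,.1],(22,202)),("pre",[.55,.26,.05],(2.8,182.8)),("end",[.58,.16,.05],(2.8,)),("land",[.58,-.01,.15],(-87.2,92.8)),("pad",[.468,-.13,.15],(-87.2,92.8,3,183)),("seat",[.62,-.28,.15],(3.6,183.6))]:
    for y in ys:
        q=kinematics.inverse_kinematics(p,down(rad(y))); print(nm,y,None if q is None else np.round(q,2))
p=np.array([.5541,.3587]);t0=monitor.state()["time"]
robot.movep([*p,.12],down(rad(22))); print("t",monitor.state()["time"]-t0)
s=monitor.state();im=eyes.capture("wrist");cv2.imwrite("pics/w1.png",im)
g=im.astype(int);m=(g[...,2]>100)&(g[...,1]<70)&(g[...,0]<70)
b=blob(m)[0];rc=cv2.minAreaRect(b);c=cam(eyes,"wrist",s)
P=ray(c,cv2.boxPoints(rc),.064);print(rc,ray(c,[rc[0]],.064),P.round(4)[:,:2].tolist(), proj(c,[[*p,.064]]))
E
```

```text
push 22 [ 0.41  0.72  1.44 -0.    0.99  0.02]
push 202 None
pre 2.8 [ 0.26  0.74  1.6  -0.    0.8   0.21]
pre 182.8 None
end 2.8 [ 0.08  0.73  1.62 -0.    0.79  0.03]
land -87.2 [-0.21  0.56  1.62 -0.    0.96  1.31]
land 92.8 [-0.21  0.56  1.62 -0.    0.96 -1.83]
pad -87.2 [-0.5   0.45  1.85 -0.    0.84  1.02]
pad 92.8 [-0.5   0.45  1.85 -0.    0.84 -2.12]
pad 3 [-0.5   0.45  1.85 -0.    0.84 -0.55]
pad 183 [-0.5   0.45  1.85 -0.    0.84  2.59]
seat 3.6 [-0.59  0.68  1.35 -0.    1.11 -0.65]
seat 183.6 [-0.59  0.68  1.35 -0.    1.11  2.49]
t 1.4583000000000002
((325.0, 258.5), (49.0, 32.0), 90.0) [[0.55263538 0.36070412 0.064     ]] [[0.5363, 0.3727], [0.556, 0.3807], [0.5697, 0.3482], [0.5491, 0.3398]] [[325.88873365 261.83729305]]
```

View pics/w1.png

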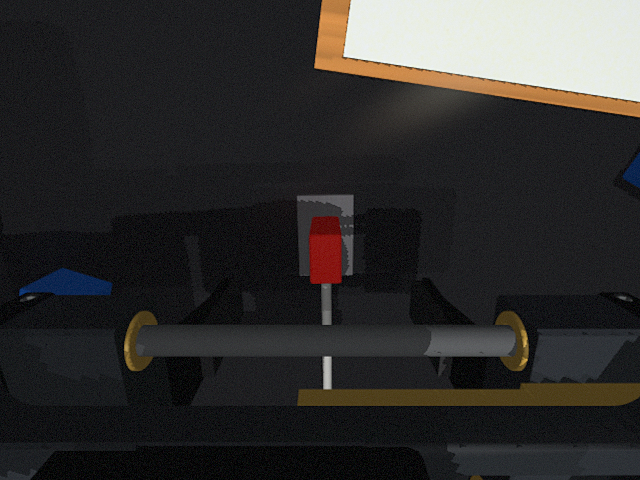

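The handle sits centred under the gripper at (325,258) and agrees with the top view to 2 mm. Grip it, lift, align with the hole, and compare tip and hole in the top camera.

```bash
python3 - <<'E'
from station import robot, effector, kinematics, monitor, eyes
from h import *
rad=np.radians
p=np.array([.5538,.3592]);zt=.0313
robot.line_to([*p,zt],max_speed=.12); print("gap",effector.move_gripper(0.01),monitor.state()["finger_gap"])
robot.line_to([*p,zt+.008],max_speed=.05)
yb=rad(-87.24);ux=np.array([np.cos(yb),np.sin(yb)]);uy=np.array([-ux[1],ux[0]])
O=np.array([.5787,.0697]);hole=O-.0225*ux
pre=hole-(.045+.150)*ux
robot.line_to([*pre,zt+.008],max_speed=.1,frame=down(yb+np.pi/2))
s=monitor.state();print(s["time"],s["position"],s["finger_gap"],s["contact_force"])
im=eyes.capture("top");cv2.imwrite("pics/t2.png",im)
c=cam(eyes,"top");print("hole px",proj(c,[[*hole,.026]]),"tip expected",proj(c,[[*(hole-.045*ux),.038]]))
cv2.imwrite("pics/t2c.png",cv2.resize(im[160:290,140:360],None,fx=3.6,fy=3.6,interpolation=cv2.INTER_CUBIC))
g=im.astype(int);m=(abs(g[...,2]-g[...,0])<30)&(g[...,2]>110);mm=np.zeros_like(m);mm[195:245,215:283]=m[195:245,215:283]
for b in blob(mm)[:2]:
    q=b[:,0];print(cv2.minAreaRect(b)); x=q[:,0].max()
    for col in range(q[:,0].min(),x+1,4):
        r=np.where(mm[:,col])[0];print(col,r.min(),r.max(),ray(c,[[col,r.mean()]],.034)[0,:2].round(4))
    print("tip",ray(c,[[x+.5,q[q[:,0]==x,1].mean()]],.034))
E
```

```text
gap False 0.022234908085640305
4.8083 [0.56815897 0.28732624 0.03928921] 0.021712623332797585 [ 0.03045153  0.23644735 -2.34329898]
hole px [[288.10136236 221.88021423]] tip expected [[265.89887956 222.06276661]]
((242.5, 221.0), (45.0, 4.0), 0.0)
220 222 223 [0.5729 0.2314]
224 222 223 [0.5731 0.2232]
228 222 223 [0.5732 0.2151]
232 222 223 [0.5734 0.2069]
236 221 222 [0.5756 0.1987]
240 221 223 [0.5748 0.1905]
244 220 223 [0.576  0.1824]
248 220 223 [0.5761 0.1742]
252 220 223 [0.5763 0.166 ]
256 220 223 [0.5765 0.1578]
260 220 223 [0.5766 0.1496]
264 219 223 [0.5778 0.1414]
tip [[0.57790401 0.13832981 0.034     ]]
```

View pics/t2c.png

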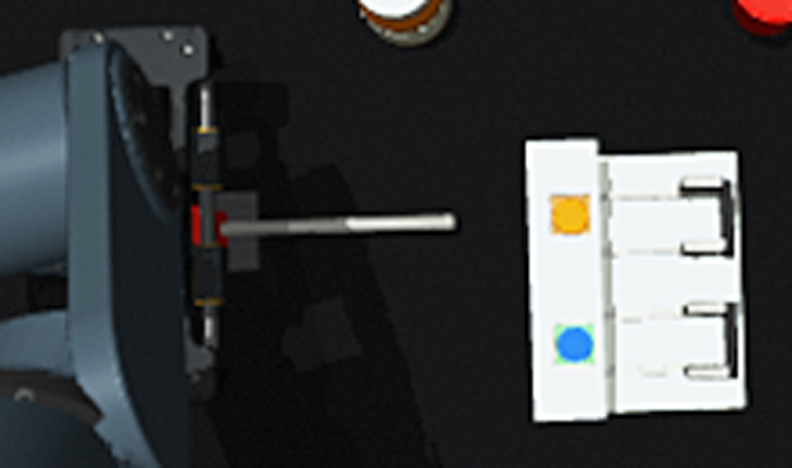

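The crop shows the rod tip at full-image px (266,221), parallel to the block's axis. It lies about 1.8 mm to the +x world side of the hole line, so I correct that, lower the foot to just above the bench, and push under guard.

```bash
python3 - <<'E'
from station import robot, effector, kinematics, monitor, eyes
from h import *
zt=.0313
yb=np.radians(-87.24);ux=np.array([np.cos(yb),np.sin(yb)]);uy=np.array([-ux[1],ux[0]])
O=np.array([.5787,.0697]);hole=O-.0225*ux
base=hole-(.150-.0012)*ux-.0016*uy   # TCP with tip at the hole plane
def go(d,v,g=None):
    r=robot.line_to([*(base+d*ux),zt+.001],max_speed=v,guard=g);s=monitor.state()
    print(d,r,round(s["time"],2),"d",((s["position"][:2]-base)@ux).round(4),"f",s["contact_force"].round(1),"gap",s["finger_gap"].round(4));return r
go(-.040,.03)
if not go(.006,.04,5):
    go(.036,.03,30)
    go(.076,.05,25)
    go(.090,.02,4)
im=eyes.capture("top");cv2.imwrite("pics/t3.png",im)
im2=eyes.capture("scene");cv2.imwrite("pics/s3.png",im2)
a=cv2.resize(im[190:290,240:360],None,fx=4,fy=4,interpolation=cv2.INTER_CUBIC)
b=cv2.resize(im2[190:310,260:400],None,fx=2.3,fy=2.3,interpolation=cv2.INTER_CUBIC)
o=np.zeros((400,802,3),np.uint8);o[:,:480]=a;o[:b.shape[0],480:480+b.shape[1]]=b;cv2.imwrite("pics/c3.png",o[:,:800])
E
```

```text
Traceback (most recent call last):
AttributeError: 'float' object has no attribute 'round'
```

```bash
cat > push.py <<'E'
from station import robot, effector, kinematics, monitor, eyes
from h import *
zt=.0313
yb=np.radians(-87.24);ux=np.array([np.cos(yb),np.sin(yb)]);uy=np.array([-ux[1],ux[0]])
O=np.array([.5787,.0697]);hole=O-.0225*ux
base=hole-(.150-.0012)*ux-.0016*uy   # TCP with tip at the hole plane
def go(d,v,g=None):
    r=robot.line_to([*(base+d*ux),zt+.001],max_speed=v,guard=g);s=monitor.state()
    print(d,r,round(s["time"],2),"d",round((s["position"][:2]-base)@ux,4),"f",np.round(s["contact_force"],1),"gap",round(s["finger_gap"],4));return r
E
python3 - <<'E'
from push import *
if not go(.006,.05,5):
    go(.036,.03,30)
    go(.076,.05,25)
    go(.090,.02,4)
im=eyes.capture("top");cv2.imwrite("pics/t3.png",im)
im2=eyes.capture("scene");cv2.imwrite("pics/s3.png",im2)
a=cv2.resize(im[190:290,240:360],None,fx=4,fy=4,interpolation=cv2.INTER_CUBIC)
b=cv2.resize(im2[190:310,260:400],None,fx=2.3,fy=2.3,interpolation=cv2.INTER_CUBIC)
o=np.zeros((400,802,3),np.uint8);o[:,:480]=a;o[:b.shape[0],480:480+b.shape[1]]=b;cv2.imwrite("pics/c3.png",o[:,:800])
E
```

```text
0.006 False 6.39 d 0.0058 f [-0.4  0.8 -2.3] gap 0.0221
0.036 False 7.54 d 0.0362 f [ 0.2 -0.3 -2.6] gap 0.0218
0.076 False 8.49 d 0.076 f [-0.1 -0.1 -3.1] gap 0.0219
0.09 True 8.94 d 0.0822 f [ 0.1  1.8 -3.5] gap 0.0219
```

View pics/c3.png

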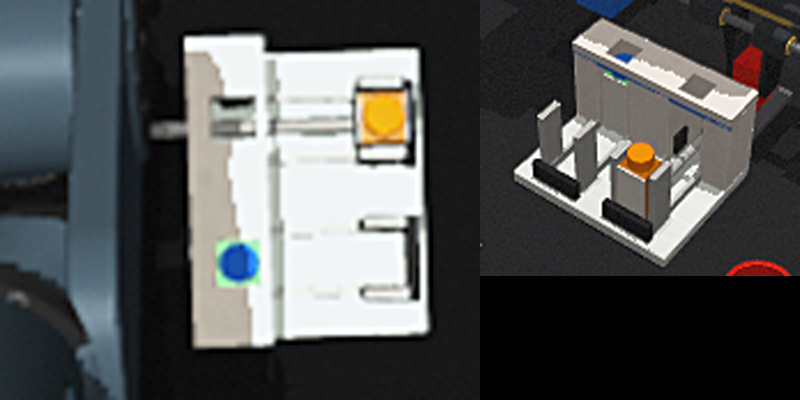

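Pushed home: the orange-capped cell stands between the plates against the stop (crop px 384,115), guard tripped at d=82 mm, and the blue cap is still in its bay. Next I withdraw, set the pusher down, release it, and go above the landing.

```bash
python3 - <<'E'
from push import *
go(-.045,.12)
p=base-.045*ux
print("down",robot.line_to([*p,zt-.003],max_speed=.01,guard=2.0),monitor.state()["position"],monitor.state()["contact_force"])
effector.move_gripper(.06)
robot.line_to([*p,.15],max_speed=.2)
im=eyes.capture("top");cv2.imwrite("pics/t4.png",im);c=cam(eyes,"top")
g=im.astype(int);m=(g[...,2]>180)&(g[...,0]<90)&(g[...,1]>90);mm=np.zeros_like(m);mm[195:240,300:350]=m[195:240,300:350]
b=blob(mm)[0];(u,r)=cv2.minEnclosingCircle(b);mo=cv2.moments(b);ct=[mo['m10']/mo['m00'],mo['m01']/mo['m00']]
print("cap top",ct,r,ray(c,[ct],.082),"exp",O+.0735*ux)
L=ray(c,[ct],.082)[0,:2]-.0016*uy
effector.move_gripper(.05)
robot.movep([*L,.16],down(yb))
s=monitor.state();im=eyes.capture("wrist");cv2.imwrite("pics/w4.png",im);c=cam(eyes,"wrist",s);print(s["time"],s["position"])
g=im.astype(int);m=(g[...,2]>130)&(g[...,0]<80)&(g[...,1]>70)
for b in blob(m)[:3]:
    (u,r)=cv2.minEnclosingCircle(b);print(u,r,ray(c,[u],.082),cv2.boundingRect(b))
print("pred",proj(c,[[*L,.082]]))
E
```

```text
-0.045 False 10.25 d -0.0442 f [-0.2  0.5 -4.3] gap 0.0218
down True [0.56695531 0.28492477 0.03123536] [-0.34817526 -1.09077771  5.87322602]
cap top [335.5139664804469, 218.43016759776538] 7.211202621459961 [[ 0.58233188 -0.00299441  0.082     ]] exp [ 0.58223921 -0.00371474]
13.875 [ 0.58081153 -0.00250389  0.16009134]
(382.005126953125, 72.2679214477539) 20.366954803466797 [[ 0.70116449 -0.03166296  0.082     ]] (364, 52, 36, 40)
(326.5, 244.0) 20.18053436279297 [[ 0.58469829 -0.00210398  0.082     ]] (313, 229, 28, 33)
(635.30615234375, 105.66326904296875) 8.50716781616211 [[ 0.6896131 -0.1991115  0.082    ]] (629, 98, 11, 17)
pred [[327.53814841 249.17847299]]
```

View pics/w4.png

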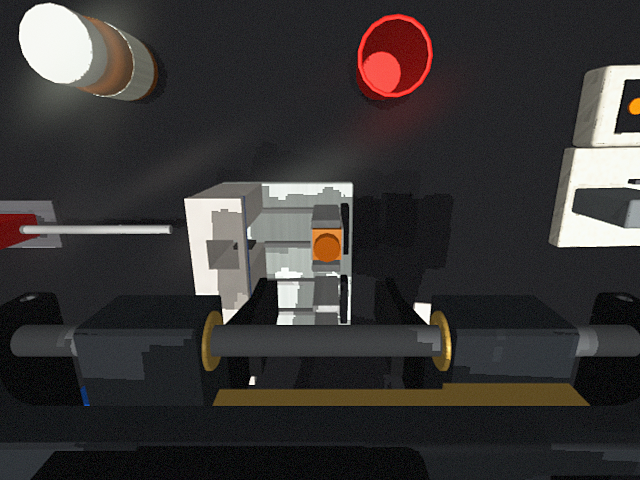

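The wrist view shows the cap at (327,247), within 1 mm of the prediction, and the pusher standing clear on the left with its rod out of the block. Grip, lift, set on the pad and regrip view.

```bash
python3 - <<'E'
from push import *
L=np.array([.5823,-.0030])-.0016*uy-.0004*ux
print("hit",robot.line_to([*L,.0363],max_speed=.12,guard=6))
effector.move_gripper(.0); s=monitor.state();print("gap",s["finger_gap"],s["position"],s["contact_force"])
if abs(s["finger_gap"]-.025)<.002:
    robot.line_to([*L,.135],max_speed=.12); s=monitor.state(); print("gap",s["finger_gap"],s["contact_force"])
    P=np.array([.468,-.1305]); j=np.radians(3.6-90)
    robot.line_to([*P,.10],max_speed=.2,frame=down(j))
    robot.line_to([*P,.034],max_speed=.12)
    print("touch",robot.line_to([*P,.025],max_speed=.01,guard=1.5)); s=monitor.state();print(s["position"],s["contact_force"],s["time"])
    effector.move_gripper(.05); s=monitor.state(); np.save("padpos",s["position"])
    robot.line_to([*P,.16],max_speed=.15)
    robot.movep([*P,.16],down(np.radians(3.6)))
    s=monitor.state();im=eyes.capture("wrist");cv2.imwrite("pics/w5.png",im);np.save("w5",np.r_[s["position"],s["tcp_rot"]])
    im=eyes.capture("top");cv2.imwrite("pics/t5.png",im);print(s["time"],s["position"])
    cw=cam(eyes,"wrist",s);print("pred cap px",proj(cw,[[*P,.074]]))
E
```

```text
hit False
gap 0.024791906948105347 [ 0.58079119 -0.00272982  0.0365381 ] [-0.64204614  0.20881477  3.03269599]
gap 0.024807156293673718 [ 0.0377286   0.00808131 -0.73126983]
touch True
[ 0.46805081 -0.13059912  0.02851547] [0.04977046 0.26968113 3.57491888] 18.975
22.1583 [ 0.46783848 -0.13041794  0.15960306]
pred cap px [[326.12118178 246.85968614]]
```

View pics/w5.png

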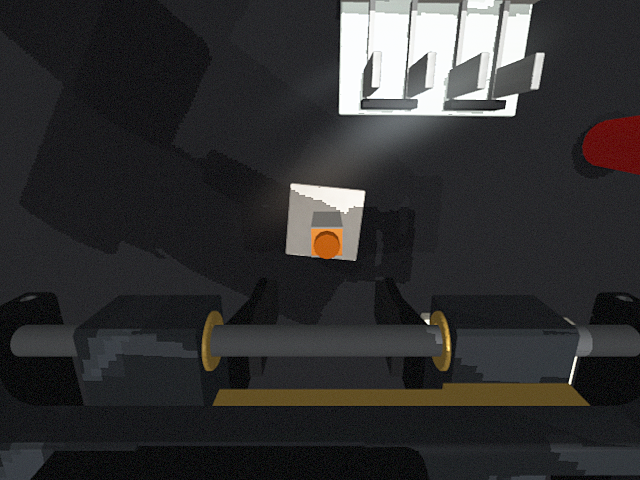

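The cell stands upright on the pad (cap at 326,244) and touched down at the expected height. Next I centre it across with a close and open, then take calibration shots of the cell and the photometer from the same hover height.

```bash
python3 - <<'E'
from push import *
P=np.array([.468,-.1305]);S=np.array([.6215,-.2809]);f=down(np.radians(3.6))
robot.line_to([*P,.0303],max_speed=.15,guard=5)
effector.move_gripper(0.);s=monitor.state();print(s["finger_gap"],s["position"])
effector.move_gripper(.05)
robot.line_to([*P,.16],max_speed=.18)
def snap(n):
    robot.hold(.2);s=monitor.state();im=eyes.capture("wrist");cv2.imwrite(f"pics/{n}.png",im);np.save(n,np.r_[s["position"],s["tcp_rot"]]);return im,cam(eyes,"wrist",s),s
im,c,s=snap("w6")
t=eyes.capture("top");cv2.imwrite("pics/t6.png",t)
a=im[170:280,270:380]
robot.movep([*S,.162],f)
im2,c2,s2=snap("w7");print(s2["time"],s2["position"])
print("pred cap",proj(c,[[*P,.074]]),"pred seat .076,.016",proj(c2,[[*S,.076],[*S,.016]]))
e=im2[150:300,225:425]
o=np.zeros((600,800,3),np.uint8);e=cv2.resize(e,None,fx=4,fy=4,interpolation=cv2.INTER_CUBIC);o[:e.shape[0],:e.shape[1]]=e
cv2.imwrite("pics/c7.png",o);cv2.imwrite("pics/c6.png",cv2.resize(a,None,fx=5,fy=5,interpolation=cv2.INTER_CUBIC))
E
```

```text
0.025022132352585776 [ 0.46820429 -0.13058598  0.03063935]
26.825 [ 0.62068398 -0.27951368  0.16220779]
pred cap [[326.97568851 247.59472237]] pred seat .076,.016 [[326.88090432 248.32165379]
 [326.77293268 228.1437742 ]]
```

View pics/c7.png

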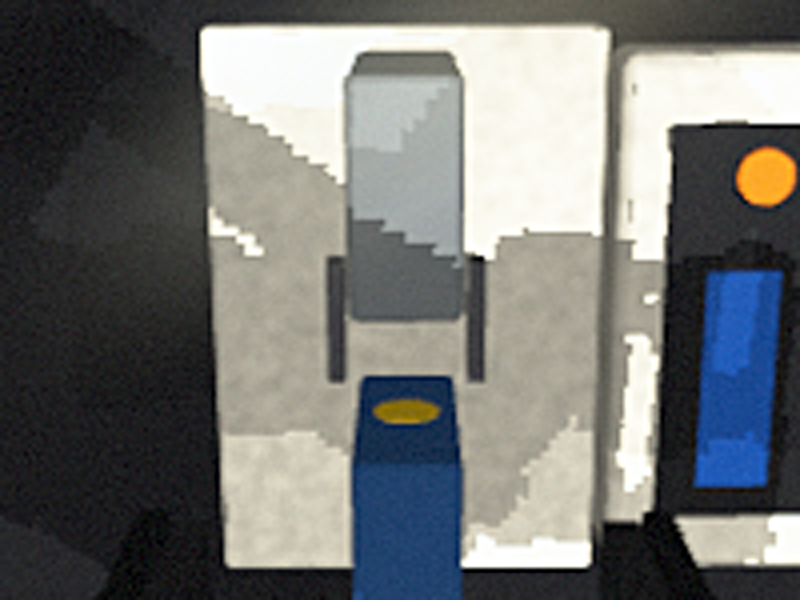

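View pics/c6.png

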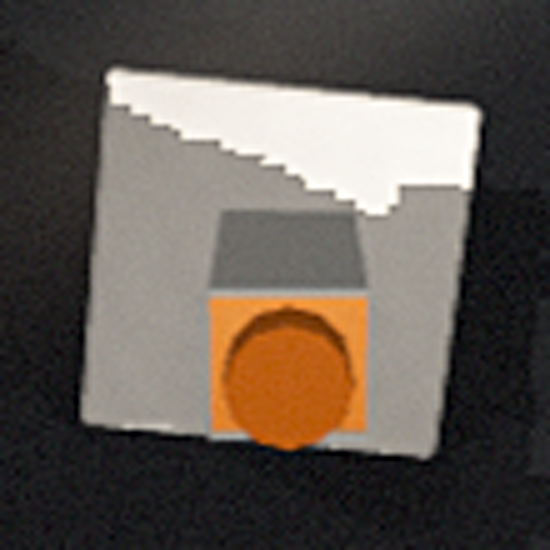

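```bash
python3 - <<'E'
from h import *
from station import eyes
def C(n):
    a=np.load(n+".npy");return cam(eyes,"wrist",dict(position=a[:3],tcp_rot=a[3:]))
c6,c7=C("w6"),C("w7")
f6=lambda x,y:np.array([(x+.5)/5-.5+270,(y+.5)/5-.5+170])
f7=lambda x,y:np.array([(x+.5)/4-.5+225,(y+.5)/4-.5+150])
cap=ray(c6,[f6(289.5,384.5)],.074)[0];print("cap",cap,"true .4682 -.1305 (tcp there)")
bt=ray(c6,[f6(288.5,295),f6(288.5,432)],.062);print("body back/front",bt.round(4))
b=np.array([.4682,-.1306])-cap[:2]
for nm,p,q,z in[("towers",f7(406.5,320),f7(408.5,463),.076),("bars far end/near end",f7(406,256),f7(406,382),.024)]:
    A=ray(c7,[p,q],z)[:,:2];print(nm,A.round(4),"len",np.linalg.norm(A[0]-A[1]).round(4),"yaw",np.degrees(np.arctan2(*(A[0]-A[1])[::-1])).round(2),"mid",A.mean(0).round(4),"corr",(A.mean(0)+b).round(4))
# plinth by corners (z=.016) and top-camera relation
A=ray(c7,[f7(201,27),f7(610,27),f7(226,568),f7(592,568)],.016)[:,:2];print(A.round(4),A.mean(0),"corr",A.mean(0)+b,"yaw",np.degrees(np.arctan2(*(A[0]-A[2]+A[1]-A[3])[::-1])))
# widths
for y,xa,xb in((320,350,463),(463,355,462)):
    W=ray(c7,[f7(xa,y),f7(xb,y)],.076);print("w",np.linalg.norm(W[0]-W[1]))
# top: cap on pad in t6, and plinth
t=cv2.imread("pics/t6.png").astype(int);ct=cam(eyes,"top")
m=(t[...,2]>150)&(t[...,0]<90)&(t[...,1]>70);mm=np.zeros_like(m);mm[250:305,365:420]=m[250:305,365:420]
if mm.any():
    u,r=cv2.minEnclosingCircle(blob(mm)[0]);print("top cap",u,r,ray(ct,[u],.074))
E
```

```text
cap [ 0.46834236 -0.12960558  0.074     ] true .4682 -.1305 (tcp there)
body back/front [[ 0.4675 -0.1188  0.062 ]
 [ 0.469  -0.1414  0.062 ]]
towers [[ 0.6201 -0.2662]
 [ 0.6223 -0.2948]] len 0.0286 yaw 94.47 mid [ 0.6212 -0.2805] corr [ 0.621  -0.2815]
bars far end/near end [[ 0.6199 -0.2654]
 [ 0.6218 -0.2949]] len 0.0295 yaw 93.69 mid [ 0.6209 -0.2802] corr [ 0.6207 -0.2812]
[[ 0.572  -0.2191]
 [ 0.6612 -0.2133]
 [ 0.5809 -0.3482]
 [ 0.6707 -0.3424]] [ 0.62119537 -0.28075023] corr [ 0.62105301 -0.28174465] yaw 94.0687002444229
w 0.02118364741208821
w 0.020704133463103166
top cap (395.0, 278.1875) 4.305347442626953 [[ 0.46689944 -0.12332645  0.074     ]]
```

Towers, bars and plinth agree on the seat at (0.6210, -0.2814) with yaw about 93.9°, and the tower gap measures 28.6 mm against 28. Regrip, carry, correct for tracking error above the seat, then lower under guard.

```bash
python3 - <<'E'
from push import *
P=np.array([.468,-.1305]);S=np.array([.6210,-.2814]);f=down(np.radians(3.6));f2=down(np.radians(3.9))
def st(l):
    s=monitor.state();print(l,round(s["time"],2),np.round(s["position"],4),"f",np.round(s["contact_force"],1),"gap",round(s["finger_gap"],4));return s
robot.movep([*P,.12],f)
robot.line_to([*P,.0303],max_speed=.12,guard=5);st("pad")
effector.move_gripper(0.);st("grip")
robot.line_to([*P,.15],max_speed=.15)
robot.line_to([*S,.15],max_speed=.15,frame=f2)
robot.hold(.3);s=st("above")
cmd=S+(S-s["position"][:2])
robot.line_to([*cmd,.110],max_speed=.05);robot.hold(.3);s=st("above2")
cmd=cmd+(S-s["position"][:2])
from scipy.spatial.transform import Rotation as R
y=q2r(s["tcp_rot"])[:,1];print("jaw yaw",np.degrees(np.arctan2(y[1],y[0])),"tool x",q2r(s["tcp_rot"])[:,0].round(4))
print("hit",robot.line_to([*cmd,.048],max_speed=.04,guard=3));st("in")
E
```

```text
pad 28.66 [ 0.4686 -0.1309  0.0306] f [-0.8 -0.6  0.4] gap 0.0497
grip 29.23 [ 0.4682 -0.1306  0.0306] f [-0.  -0.4  3.3] gap 0.0248
above 32.06 [ 0.6209 -0.2812  0.1502] f [-0.3  0.4 -2. ] gap 0.0248
above2 33.31 [ 0.6212 -0.2817  0.1103] f [-0.  -0.9 -0.8] gap 0.0248
jaw yaw 3.9004276633284607 tool x [ 4.e-04 -3.e-04 -1.e+00]
hit False
in 35.01 [ 0.6211 -0.2814  0.0483] f [ 0.3 -0.9 -2. ] gap 0.0249
```

```bash
python3 - <<'E'
from push import *
def st(l):
    s=monitor.state();print(l,round(s["time"],2),np.round(s["position"],4),"f",np.round(s["contact_force"],1),"gap",round(s["finger_gap"],4));return s
S=np.array([.6210,-.2814])
print(robot.line_to([*S,.0395],max_speed=.008,guard=2));st("down")
effector.move_gripper(.05);st("open")
robot.line_to([*S,.16],max_speed=.12)
robot.hold(.3);s=st("up");im=eyes.capture("wrist");im2=eyes.capture("scene");im3=eyes.capture("top")
r=lambda a,k:cv2.resize(a,None,fx=k,fy=k,interpolation=cv2.INTER_CUBIC)
o=np.zeros((600,800,3),np.uint8)
a=r(im[160:290,250:400],2.6);b=r(im2[330:480,150:330],2.2);d=r(im3[140:330,130:520],1.0);e=r(im2[130:310,260:460],1.3)
for x,(i,j) in((a,(0,0)),(b,(0,400)),(d,(345,0)),(e,(345,400))):o[i:i+x.shape[0],j:j+x.shape[1]]=x
cv2.imwrite("pics/f.png",o)
E
```

```text
True
down 35.71 [ 0.6209 -0.2813  0.0427] f [-0.3  0.2  3.6] gap 0.0248
open 36.46 [ 0.6201 -0.2808  0.0416] f [-0.5 -0.3 -0.3] gap 0.0501
up 37.89 [ 0.6208 -0.2813  0.1593] f [0.5 0.  0.9] gap 0.0499
```

View pics/f.png

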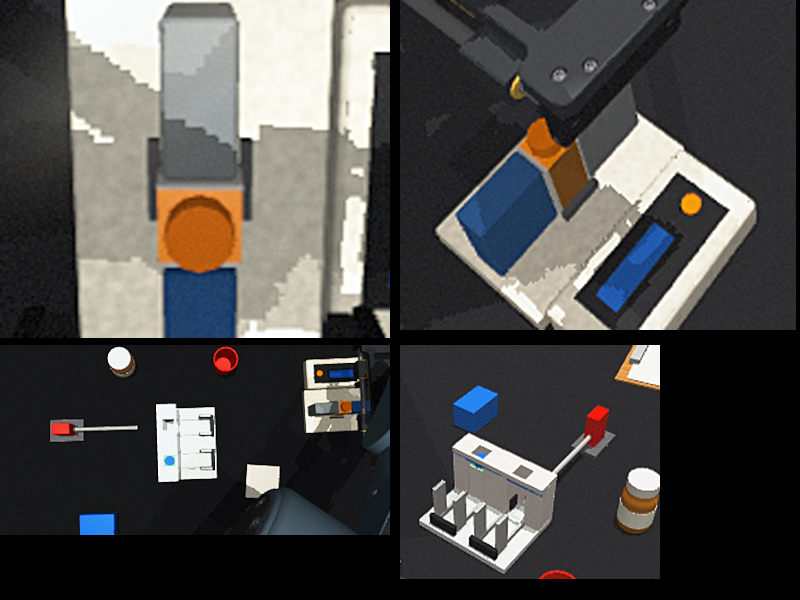

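The cell is seated: touchdown came at floor height. But the thin grey-white strips on the cell's faces towards the towers make me doubt which faces are frosted, so I check that closely with my last picture and the colours.

```bash
python3 - <<'E'
from h import *
from station import eyes
s3=cv2.imread("pics/s3.png");w6=cv2.imread("pics/w6.png");w4=cv2.imread("pics/w4.png")
f=eyes.capture("scene");cv2.imwrite("pics/sf.png",f)
c=cam(eyes,"scene")
# current cell centre (.621,-.2814), yaw 3.9: sample faces towards console (+x world) and -y (lamp)
a=np.radians(3.9);ex=np.array([np.cos(a),np.sin(a),0]);ey=np.array([-np.sin(a),np.cos(a),0])
def samp(im,c,ctr,dirs,zs):
    for n,d,t in dirs:
        for z in zs:
            for k in(-.009,-.004,0,.004,.009):
                u,v=np.round(proj(c,[np.r_[ctr,0]+d*.0125+t*k+[0,0,z]])[0]).astype(int);print(n,z,k,(u,v),im[v,u])
samp(f,c,[.621,-.2814],[("console face",ex,ey)],[.045,.065])
b=np.radians(2.76);bx=np.array([np.cos(b),np.sin(b),0]);by=np.array([-np.sin(b),np.cos(b),0])
samp(s3,c,[.5808,-.003],[("landing stop face",-by,bx)],[.045,.06])
r=lambda i:cv2.resize(i,(400,300),interpolation=cv2.INTER_CUBIC)
u,v=proj(c,[[.5808,-.003,.045]])[0].astype(int);U,V=proj(c,[[.621,-.2814,.05]])[0].astype(int)
o=np.vstack([np.hstack([r(s3[v-24:v+24,u-32:u+32]),r(f[V-24:V+24,U-32:U+32])]),np.hstack([r(w6[204:264,290:370]),r(w4[192:270,286:390])])])
cv2.imwrite("pics/last.png",o)
E
```

```text
console face 0.045 -0.009 (np.int64(222), np.int64(416)) [27 63 98]
console face 0.045 -0.004 (np.int64(224), np.int64(413)) [ 25  63 101]
console face 0.045 0 (np.int64(227), np.int64(410)) [23 62 99]
console face 0.045 0.004 (np.int64(229), np.int64(408)) [25 59 98]
console face 0.045 0.009 (np.int64(231), np.int64(405)) [24 61 96]
console face 0.065 -0.009 (np.int64(219), np.int64(409)) [17 54 95]
console face 0.065 -0.004 (np.int64(222), np.int64(406)) [ 28  63 101]
console face 0.065 0 (np.int64(224), np.int64(403)) [27 62 99]
console face 0.065 0.004 (np.int64(226), np.int64(401)) [18 58 95]
console face 0.065 0.009 (np.int64(229), np.int64(398)) [28 61 98]
landing stop face 0.045 -0.009 (np.int64(320), np.int64(273)) [111 119 123]
landing stop face 0.045 -0.004 (np.int64(323), np.int64(274)) [107 113 120]
landing stop face 0.045 0 (np.int64(324), np.int64(275)) [105 112 116]
landing stop face 0.045 0.004 (np.int64(326), np.int64(276)) [109 116 119]
landing stop face 0.045 0.009 (np.int64(329), np.int64(278)) [103 111 114]
landing stop face 0.06 -0.009 (np.int64(320), np.int64(267)) [109 115 120]
landing stop face 0.06 -0.004 (np.int64(323), np.int64(268)) [104 110 115]
landing stop face 0.06 0 (np.int64(324), np.int64(269)) [108 116 119]
landing stop face 0.06 0.004 (np.int64(326), np.int64(270)) [107 115 120]
landing stop face 0.06 0.009 (np.int64(329), np.int64(272)) [107 114 118]
```

View pics/last.png

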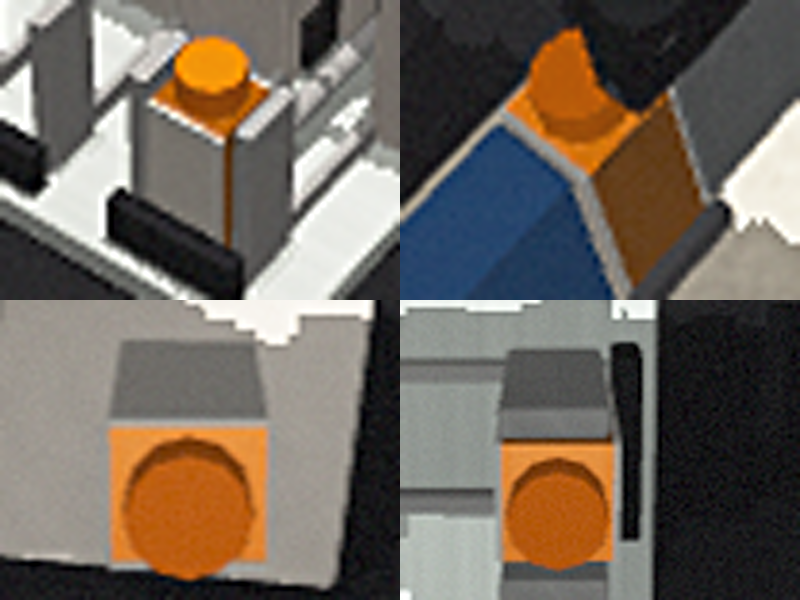

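The last picture settles it. The grey-white frosted faces were the ones against the stop, and they now face the lamp and detector, while the amber clear faces are on the open sides. The cell stood a quarter turn from what the text says, so I take it out, turn it via the pad, and seat it again. 38 s are used, and this fits.

```bash
python3 - <<'E'
from push import *
P=np.array([.468,-.1305]);S=np.array([.6210,-.2814]);D=np.radians
def st(l):
    s=monitor.state();print(l,round(s["time"],2),np.round(s["position"],4),"f",np.round(s["contact_force"],1),"gap",round(s["finger_gap"],4));return s
print(robot.line_to([*S,.0427],max_speed=.15,guard=6))
effector.move_gripper(0.);s=st("grip")
assert abs(s["finger_gap"]-.025)<.001
robot.line_to([*S,.13],max_speed=.1)
robot.line_to([*P,.10],max_speed=.2,frame=down(D(3.9)))
robot.line_to([*P,.035],max_speed=.1)
print(robot.line_to([*P,.027],max_speed=.01,guard=1.5));st("pad")
effector.move_gripper(.05)
robot.line_to([*P,.115],max_speed=.15)
robot.movep([*P,.115],down(D(3.9-90)))
robot.line_to([*P,.0305],max_speed=.12,guard=5)
effector.move_gripper(0.);s=st("regrip")
assert abs(s["finger_gap"]-.025)<.001
robot.line_to([*P,.14],max_speed=.12)
robot.line_to([*S,.125],max_speed=.12,frame=down(D(3.9)))
robot.hold(.3);s=st("above");cmd=S+(S-s["position"][:2])*.7
robot.line_to([*cmd,.108],max_speed=.05)
print("hit",robot.line_to([*cmd,.048],max_speed=.04,guard=3));st("in")
E
```

```text
False
grip 39.59 [ 0.6212 -0.2815  0.0432] f [-0.8 -0.3  1.6] gap 0.025
True
pad 43.17 [ 0.4682 -0.1306  0.031 ] f [-0.6 -1.1  4.3] gap 0.0248
regrip 47.46 [ 0.4682 -0.1306  0.0308] f [-0.2  0.4  3.3] gap 0.0248
above 50.76 [ 0.621  -0.2813  0.1251] f [-0.4 -0.1 -0.6] gap 0.0248
hit False
in 52.9 [ 0.6212 -0.2816  0.0483] f [ 0.1  0.7 -0.8] gap 0.0248
```

```bash
python3 - <<'E'
from push import *
S=np.array([.6210,-.2814])
def st(l):
    s=monitor.state();print(l,round(s["time"],2),np.round(s["position"],4),"f",np.round(s["contact_force"],1),"gap",round(s["finger_gap"],4));return s
print(robot.line_to([*S,.0395],max_speed=.008,guard=2));st("down")
effector.move_gripper(.05)
robot.line_to([*S,.16],max_speed=.12);robot.hold(.2);s=st("up")
f=eyes.capture("scene");w=eyes.capture("wrist");t=eyes.capture("top")
for n,i in(("s9",f),("w9",w),("t9",t)):cv2.imwrite(f"pics/{n}.png",i)
c=cam(eyes,"scene");a=np.radians(3.9)
for z in(.045,.065):
    u,v=np.round(proj(c,[[.621+.0125*np.cos(a),-.2814+.0125*np.sin(a),z]])[0]).astype(int);print("console face",z,f[v,u])
cw=cam(eyes,"wrist",s);g=w.astype(int);m=(g[...,2]>130)&(g[...,0]<90)&(g[...,1]>50);mm=np.zeros_like(m);mm[200:285,290:365]=m[200:285,290:365]
b=blob(mm)[0];print("wrist orange bbox",cv2.boundingRect(b),"pred cap",proj(cw,[[*S,.086]]))
ct=cam(eyes,"top");t0=cv2.imread("pics/top0.png").astype(int);g=t.astype(int)
for nm,(x0,y0,x1,y1),fn in[("jar",(230,130,270,180),lambda q:(q[...,2]>150)&(q[...,0]>150)),("beaker",(335,135,375,175),lambda q:(q[...,2]>120)&(q[...,1]<70)),("tip",(200,300,255,340),lambda q:(q[...,0]>150)&(q[...,2]<120)),("bluecap",(285,240,310,265),lambda q:(q[...,0]>150)&(q[...,2]<120)),("pusher",(130,190,286,250),lambda q:(q[...,2]>120)&(q[...,1]<70))]:
    for q in(t0,g):
        bl=blob(fn(q[y0:y1,x0:x1]));print(nm,[np.round(cv2.minAreaRect(bl[0])[i],1) for i in(0,1)] if bl else None)
E
```

```text
True
down 53.58 [ 0.621  -0.2814  0.0429] f [-0.3  0.2  4.3] gap 0.0248
up 55.67 [ 0.6206 -0.2811  0.159 ] f [-0.3  0.1 -0.6] gap 0.0502
console face 0.045 [116 121 125]
console face 0.065 [113 119 125]
wrist orange bbox (313, 232, 29, 33) pred cap [[326.74634366 252.73145215]]
jar [array([19., 23.]), array([22., 22.])]
jar [array([19., 23.]), array([22., 22.])]
beaker [array([20.5, 18.5]), array([24., 24.])]
beaker [array([20.5, 18.5]), array([24., 24.])]
tip [array([26.5, 20. ]), array([22., 35.])]
tip [array([26.5, 20. ]), array([22., 35.])]
bluecap [array([14.5, 15.5]), array([9., 9.])]
bluecap [array([14.5, 15.5]), array([9., 9.])]
pusher [array([22.6, 39.6]), array([11.1, 18.7])]
pusher [array([60.5, 33.5]), array([11., 17.])]
```

All the checks agree: the frosted face now looks to the open console side, the cell is on the seat floor, and the bystanders haven't moved. Handing in.

```bash
python3 -c "
from station import robot
robot.finish_job()"
```

```text
the job is handed in; nothing more can be done
```

The job is done and handed in at about 56 s of the 72 s allowed. The cell stands in the photometer seat with its clear faces towards lamp and detector.

- **Pushing out:** I pushed the cell with the red pusher's rod until the guard tripped at the stop, 82 mm in. I drew the rod out to about 44 mm clear of the block and left the pusher standing on the bench.
- **Pad and first seating:** I gripped the cell front and back on the landing, stood it on the pad, changed grip and lowered it into the seat.
- **Correction:** A check after that seating showed the frosted faces towards the towers. In the pictures the frosted faces had been against the stop on the landing, a quarter turn from what the description says. I took the cell out, stood it on the pad again, regripped it across the frosted faces and seated it once more. It therefore went through the pad and the seat twice.

**Last checks:**
- The cell touched down at TCP height 0.0429 m, against about 0.0423 m expected for the seat floor.
- The face towards the console now reads grey-white, so it is frosted; before the correction it read amber.
- In the top view the jar, beaker, tip box and blue cap are at the same pixels as at the start.
- The gripper was open and clear above the cell at hand-in.

**Not fully checked:** I had used up the picture views, so the final seating was checked by pixel colours and positions rather than by eye. I did not measure the final yaw directly. The gripper was aligned to the measured 3.9°, and the cell entered without touching anything. Separate measurements of the seat position agreed to within about 0.6 mm.

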